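# Tamp the tray of heels that matches the sample

## Robot

A 6-joint arm with a two-finger parallel gripper is mounted at the origin on the work surface. World frame = base frame: x ahead of the robot, y to its left, z up, the work surface at z = 0. Lengths are in m, angles in rad, forces in N, time in s.
With the tool pointing down it reaches from about 0.4 to 0.925 m from the base axis. Payload 12.5 kg.
Tool frame: the origin (TCP) lies midway between the tips of the shut fingers; the grasp point (between the pads) lies 19 mm behind it; z points along the fingers, y is the line along which they close (so a half turn about z gives the same grasp; the last joint's range is limited). The gripper opens to 95 mm and grips with 3 to 60 N. Pads are 20 mm wide; open, the fingers measure 119 mm over their backs; the gripper's body (75 mm by 180 mm) begins 59 mm behind the grasp point.
Start: joints at [-1.417, 0.491, 1.559, -0, 1.092, -0.106], TCP at [0.161, -0.604, 0.215] pointing down, gripper open.
Joint ranges: [-3.1, 3.1], [-0.84, 2.19], [0.05, 2.79], [-1.13, 4.28], [0.06, 2.93], [-2.69, 2.69]. Speed limits (rad/s): [2.22, 2.22, 2.79, 3.14, 3.14, 3.14].

## Interface

Orientations are given as a 3x3 rotation matrix whose columns are the frame's x, y, z axes.
In Python, from cell import telemetry, eyes, ticket gives the robot as it stands. The module is installed in compiled form; this text tells all that it offers.
- The arm moves only by the tool move_arm, never from a script. Its argument "increments" is a list of rows, each an object of numbers: "x", "y", "z": the shift along the tool's x, y, z in cm; "wx", "wy", "wz": the turn, a rotation vector about the tool's x, y, z in rad. A call has 1 to 20 rows; each row shifts and turns the commanded pose from where the row before left it, along the tool's axes as they then stand; what a row does not reach is not made up. A row lasts 1/10 s, in which the tool goes at most 50 mm and 8.59 degrees, less where a joint would pass 70% of its speed; a pose out of reach is approached as far as the arm can. A call is refused whole if a number of a shift passes 5 or a number of a turn 0.15, either way. A call with a gripper value outside its range is refused whole. "hand" is the closure, from 0 (fully open) to 1 (shut), set as the call begins (left out, the last holds). The fingers move at their own pace and stop on an object; "force" is the grip in N (left out, the last holds). Time passes only in rows, so rows that do not move let the fingers close. It gives the time, the measured TCP pose, the force, the opening and the grip force at its end, in the units of the state.
- telemetry.read_state(): the state, without advancing time (a new reading comes with each control period).
- eyes.camera(name): name is "scene" or "top" or "wrist"; returns a dict with "frame" (420x560x3 uint8, blue, green, red), "depth" (420x560 float32, m along the optical axis (not along the pixel's ray), 0 where there is no reading), "vfov" (degrees; the focal length in pixels is half the picture's height over the tangent of half this angle, whatever the lens; pixels are square), "cx", "cy" (the principal point, pixels), "dist" ([k1, k2, p1, p2, k3] as OpenCV has them; the pictures are not rectified), "eye" and "attitude" of the camera in the world; the wrist camera has in their place "tool_from_camera" (4x4, takes a point from camera to tool coordinates, whose origin is the TCP and whose axes are the flange's). Camera axes: x right, y down, z forward; pixel columns grow to the right and rows downward; lengths in m; the calibration is good to about 2 mm. A picture is of the moment at which its call begins: read the wrist's pose just before it.
- ticket.close_job(): hands the job in; it is judged then, once.
The state is a dict: "time_s": time; "joint_positions": joint angles; "joint_vel": joint speeds; "tau": joint torques, N m; "tool_pos": TCP position; "tcp_rot": TCP orientation; "contact_force": force on the tool from outside, world axes, zero at the start; "moment": the same for the moment, N m; "grip_width": finger opening in m; "finger_force": force on a finger pad.
Only numpy, scipy, OpenCV 4.12 (cv2) and the standard library are available. Lean on these libraries where they do the work, as an engineer would, in place of code of your own. Each camera call takes 0.05 s, during which the arm holds its last target. There are 200 camera calls.

## Task

The next tray has to stack on top, so take the wooden tamper and press the proud heels down in the tray whose heels have the same shape as the sample lying at the near edge of the bench, until all six lie flat on the tray floor. Use only the tamper on the heels, leave the other tray's heels and the tack tin as they are and do not bump the glue bottle, thread cone or brush jar; then stand the tamper upright on the bench and let go.

Things in the scene. Friction and masses are not known exactly. Their poses are not given: they have to be found in the camera images.
- tray_block: Grey stacking tray of block heels, fixed; outside 172 x 154 mm, rim 52 mm above the bench; inside 160 mm (its x) by 142 mm (its y), floor and walls 6 mm thick. Origin: centre of its underside, z up. Six heels in two rows along its x, at y about -35 and +35 mm, each heel's length along y. The seat ends of flat heels reach 40 mm above the floor, 6 mm below the rim.
- tray_block_in (a point): Centre of the inner floor of that tray, 6 mm above the bench. In each row two heels lie flat, about 35 mm apart and 5 to 30 mm from the walls; the third sits proud over the gap, its flat face 20 to 32 mm above the floor at its middle, tip a little low. Pressed slowly straight down near its middle with 10 to 25 N it shoulders the two apart and drops flat.
- tray_slim: Grey stacking tray of slim heels, fixed; outside 172 x 154 mm, rim 52 mm above the bench; inside 160 mm (its x) by 142 mm (its y), floor and walls 6 mm thick. Origin: centre of its underside, z up. Six heels in two rows along its x, at y about -35 and +35 mm, each heel's length along y. The seat ends of flat heels reach 40 mm above the floor, 6 mm below the rim.
- tray_slim_in (a point): Centre of the inner floor of that tray, 6 mm above the bench. In each row two heels lie flat, about 35 mm apart and 5 to 30 mm from the walls; the third sits proud over the gap, its flat face 20 to 32 mm above the floor at its middle, tip a little low. Pressed slowly straight down near its middle with 10 to 25 N it shoulders the two apart and drops flat.
- sample_block: Sample card: a block heel (barely tapered) fixed on a white paper card 80 x 110 x 2 mm. Origin: centre of the card's underside. One sample card lies at the near edge, between robot and trays (x about 0.38 m): it shows the heel wanted now. The other is put away beyond the trays (x about 0.78 m).
- sample_slim: Sample card: a slim heel (strongly tapered) on a like card; see sample_block.
- tamper: Beech tamper: square flat foot 64 x 64 x 22 mm, with an upright square stem 30 x 30 mm from 22 to 125 mm height, sides parallel to the foot's, and a round cap 42 mm across on top (to 138 mm). About 0.2 to 0.42 kg. Origin: centre of the foot's underside; z up the stem. It stands upright on the bench to the left or right of the trays.
- tamper_grip (a point): Middle of the tamper's stem, 95 mm above the foot's underside: where to hold it.
- block_1: Wooden block heel, 68 mm long, barely tapered, flat-topped with edges rounded 16 mm. Origin: centre of its flat face (the breast), on which it should lie; z from the flat face to the back; y lengthwise from the seat end (46 mm wide, 40 mm thick) to the tip with its dark lift (39 mm wide, 36 mm thick). About 90 g.
- block_2: Wooden block heel, 68 mm long, barely tapered, flat-topped with edges rounded 16 mm. Origin: centre of its flat face (the breast), on which it should lie; z from the flat face to the back; y lengthwise from the seat end (46 mm wide, 40 mm thick) to the tip with its dark lift (39 mm wide, 36 mm thick). About 90 g.
- block_3: Wooden block heel, 68 mm long, barely tapered, flat-topped with edges rounded 16 mm. Origin: centre of its flat face (the breast), on which it should lie; z from the flat face to the back; y lengthwise from the seat end (46 mm wide, 40 mm thick) to the tip with its dark lift (39 mm wide, 36 mm thick). About 90 g.
- block_4: Wooden block heel, 68 mm long, barely tapered, flat-topped with edges rounded 16 mm. Origin: centre of its flat face (the breast), on which it should lie; z from the flat face to the back; y lengthwise from the seat end (46 mm wide, 40 mm thick) to the tip with its dark lift (39 mm wide, 36 mm thick). About 90 g.
- block_5: Wooden block heel, 68 mm long, barely tapered, flat-topped with edges rounded 16 mm. Origin: centre of its flat face (the breast), on which it should lie; z from the flat face to the back; y lengthwise from the seat end (46 mm wide, 40 mm thick) to the tip with its dark lift (39 mm wide, 36 mm thick). About 90 g.
- block_6: Wooden block heel, 68 mm long, barely tapered, flat-topped with edges rounded 16 mm. Origin: centre of its flat face (the breast), on which it should lie; z from the flat face to the back; y lengthwise from the seat end (46 mm wide, 40 mm thick) to the tip with its dark lift (39 mm wide, 36 mm thick). About 90 g.
- slim_1: Wooden slim heel, 68 mm long, clearly tapered to a narrow tip, flat-topped with edges rounded 16 mm. Origin: centre of its flat face (the breast), on which it should lie; z from the flat face to the back; y lengthwise from the seat end (46 mm wide, 40 mm thick) to the tip with its dark lift (28 mm wide, 38 mm thick). About 90 g.
- slim_2: Wooden slim heel, 68 mm long, clearly tapered to a narrow tip, flat-topped with edges rounded 16 mm. Origin: centre of its flat face (the breast), on which it should lie; z from the flat face to the back; y lengthwise from the seat end (46 mm wide, 40 mm thick) to the tip with its dark lift (28 mm wide, 38 mm thick). About 90 g.
- slim_3: Wooden slim heel, 68 mm long, clearly tapered to a narrow tip, flat-topped with edges rounded 16 mm. Origin: centre of its flat face (the breast), on which it should lie; z from the flat face to the back; y lengthwise from the seat end (46 mm wide, 40 mm thick) to the tip with its dark lift (28 mm wide, 38 mm thick). About 90 g.
- slim_4: Wooden slim heel, 68 mm long, clearly tapered to a narrow tip, flat-topped with edges rounded 16 mm. Origin: centre of its flat face (the breast), on which it should lie; z from the flat face to the back; y lengthwise from the seat end (46 mm wide, 40 mm thick) to the tip with its dark lift (28 mm wide, 38 mm thick). About 90 g.
- slim_5: Wooden slim heel, 68 mm long, clearly tapered to a narrow tip, flat-topped with edges rounded 16 mm. Origin: centre of its flat face (the breast), on which it should lie; z from the flat face to the back; y lengthwise from the seat end (46 mm wide, 40 mm thick) to the tip with its dark lift (28 mm wide, 38 mm thick). About 90 g.
- slim_6: Wooden slim heel, 68 mm long, clearly tapered to a narrow tip, flat-topped with edges rounded 16 mm. Origin: centre of its flat face (the breast), on which it should lie; z from the flat face to the back; y lengthwise from the seat end (46 mm wide, 40 mm thick) to the tip with its dark lift (28 mm wide, 38 mm thick). About 90 g.
- tack_tin: Steel tin of tacks, 56 mm across, 40 mm high, loose, standing between the trays; about 0.3 kg. Origin: centre of its underside. Leave it where it is.
- glue_bottle: White square glue bottle 78 x 78 mm, 105 mm high to the shoulder, with a pointed black nozzle to 200 mm; fixed. Stands on the side opposite to the tamper. Origin: centre of its underside.
- thread_cone: Cone of thread, 92 mm across at the foot, 177 mm high; fixed. Stands beside a tray, further out than the tamper or the bottle. Origin: centre of its underside.
- brush_jar: Steel jar 84 mm across and 95 mm high with glue brushes up to 190 mm high leaning out to about 45 mm from its axis; fixed. Stands on the side opposite to the thread cone. Origin: centre of its underside.
Mind the look-alikes: they are no part of the job. Leave any blue or yellow look-alike of the tray_slim alone. Leave any yellow look-alike of the tray_block alone.

How it is judged:
On the way, in this order (a step that is already met when the one before it is completed fails the run):
1. The tamper is lifted off the bench (height (world z) of tamper above 0.03 m), for 0.2 s.
2. All six heels of the tray that matches the near sample lie flat on its floor (((world x of sample_block below 0.6 m and z of block_1 in the frame of tray_block between 0.003 and 0.011 m and angle between each of block_1, block_2, block_3, block_4, block_5, block_6's own z axis and vertical below 0.12 rad and z of block_2 in the frame of tray_block between 0.003 and 0.011 m and z of block_3 in the frame of tray_block between 0.003 and 0.011 m and z of block_4 in the frame of tray_block between 0.003 and 0.011 m and z of block_5 in the frame of tray_block between 0.003 and 0.011 m and z of block_6 in the frame of tray_block between 0.003 and 0.011 m) or (world x of sample_slim below 0.6 m and z of slim_1 in the frame of tray_slim between 0.003 and 0.011 m and angle between each of slim_1, slim_2, slim_3, slim_4, slim_5, slim_6's own z axis and vertical below 0.12 rad and z of slim_2 in the frame of tray_slim between 0.003 and 0.011 m and z of slim_3 in the frame of tray_slim between 0.003 and 0.011 m and z of slim_4 in the frame of tray_slim between 0.003 and 0.011 m and z of slim_5 in the frame of tray_slim between 0.003 and 0.011 m and z of slim_6 in the frame of tray_slim between 0.003 and 0.011 m))), for 0.3 s.
At the end, for the whole second after the job is handed in: All six heels of the matching tray lie flat face down on its floor (flat face no more than 5 mm above the floor, tilt under 0.12 rad) and at rest, and the tamper stands upright on the bench (tilt under 0.08 rad, foot down within 4 mm), let go and at rest (((world x of sample_block below 0.6 m and z of block_1 in the frame of tray_block between 0.003 and 0.011 m and angle between each of block_1, block_2, block_3, block_4, block_5, block_6's own z axis and vertical below 0.12 rad and z of block_2 in the frame of tray_block between 0.003 and 0.011 m and z of block_3 in the frame of tray_block between 0.003 and 0.011 m and z of block_4 in the frame of tray_block between 0.003 and 0.011 m and z of block_5 in the frame of tray_block between 0.003 and 0.011 m and z of block_6 in the frame of tray_block between 0.003 and 0.011 m) or (world x of sample_slim below 0.6 m and z of slim_1 in the frame of tray_slim between 0.003 and 0.011 m and angle between each of slim_1, slim_2, slim_3, slim_4, slim_5, slim_6's own z axis and vertical below 0.12 rad and z of slim_2 in the frame of tray_slim between 0.003 and 0.011 m and z of slim_3 in the frame of tray_slim between 0.003 and 0.011 m and z of slim_4 in the frame of tray_slim between 0.003 and 0.011 m and z of slim_5 in the frame of tray_slim between 0.003 and 0.011 m and z of slim_6 in the frame of tray_slim between 0.003 and 0.011 m)) and linear speed of each of block_1, block_2, block_3, block_4, block_5, block_6, slim_1, slim_2, slim_3, slim_4, slim_5, slim_6, tamper below 0.02 m/s and angle between tamper's own z axis and vertical below 0.08 rad and height (world z) of tamper between -0.004 and 0.004 m); the robot touches nothing.
It fails at once if The gripper or arm touches a heel (more than 1 N) (contact force between any of the fingers, the arm and block_1 above 1 N or contact force between any of the fingers, the arm and block_2 above 1 N or contact force between any of the fingers, the arm and block_3 above 1 N or contact force between any of the fingers, the arm and block_4 above 1 N or contact force between any of the fingers, the arm and block_5 above 1 N or contact force between any of the fingers, the arm and block_6 above 1 N or contact force between any of the fingers, the arm and slim_1 above 1 N or contact force between any of the fingers, the arm and slim_2 above 1 N or contact force between any of the fingers, the arm and slim_3 above 1 N or contact force between any of the fingers, the arm and slim_4 above 1 N or contact force between any of the fingers, the arm and slim_5 above 1 N or contact force between any of the fingers, the arm and slim_6 above 1 N).
It fails at once if A heel of the other tray is shifted by more than 10 mm ((world x of sample_slim below 0.6 m and distance of any of block_1, block_2, block_3, block_4, block_5, block_6 from where it was at the start of the episode above 0.01 m) or (world x of sample_block below 0.6 m and distance of any of slim_1, slim_2, slim_3, slim_4, slim_5, slim_6 from where it was at the start of the episode above 0.01 m)).
It fails at once if The tack tin is moved by more than 15 mm (distance of tack_tin from where it was at the start of the episode above 0.015 m).
It fails at once if The glue bottle, thread cone or brush jar is bumped (more than 5 N) (contact force between anything else and glue_bottle above 5 N or contact force between anything else and thread_cone above 5 N or contact force between anything else and brush_jar above 5 N).
It also fails if it takes over 67 s, if anything falls off the work surface, if the arm or the gripper's body presses on something with over 40 N, if the wrist force passes 120 N, or if a joint passes its speed limit or range.

## Working session

There is one attempt and no reset: what is moved stays moved. The work goes in short steps, Python scripts to look and compute and a tool call to move; the robot and the scene stay as the last step left them, time stands still between calls to the robot, and variables do not carry over. Pictures are saved under pics/ and viewed, at most 10 in all, crops included, and the job is handed in when it is done.

Besides the shell and the picture viewer there is one more tool, called after "Request:" in YAML: its name, and indented under it one key for each argument. move_arm: Moves the arm, as the interface text tells. Its arguments: {"type":"object","properties":{"increments":{"type":"array","items":{"type":"object","properties":{"x":{"type":"number"},"y":{"type":"number"},"z":{"type":"number"},"wx":{"type":"number"},"wy":{"type":"number"},"wz":{"type":"number"}}}},"hand":{"type":"number"},"force":{"type":"number"}},"required":["increments"]}

```bash
mkdir -p pics; cat > h.py <<'E'
import numpy as np, cv2
from cell import telemetry, eyes, ticket
def cam(name):
    s=telemetry.read_state(); c=eyes.camera(name)
    f=210/np.tan(np.radians(c['vfov'])/2)
    K=np.array([[f,0,c['cx']],[0,f,c['cy']],[0,0,1]])
    if name=='wrist':
        T=np.array(c['tool_from_camera']); R0=np.array(s['tcp_rot'])
        R=R0@T[:3,:3]; e=np.array(s['tool_pos'])+R0@T[:3,3]
    else: R=np.array(c['attitude']); e=np.array(c['eye'])
    return c,K,R,e
def cloud(C):
    c,K,R,e=C
    v,u=np.mgrid[:420,:560]
    p=cv2.undistortPoints(np.stack([u,v],-1).reshape(-1,1,2).astype(np.float64),K,np.array(c['dist'],float)).reshape(420,560,2)
    d=c['depth'][...,None]
    P=np.concatenate([p*d,d],-1)@R.T+e
    P[c['depth']==0]=np.nan
    return P
def plane(C,uv,z):
    c,K,R,e=C
    p=cv2.undistortPoints(np.array(uv,float).reshape(-1,1,2),K,np.array(c['dist'],float)).reshape(-1,2)
    d=np.c_[p,np.ones(len(p))]@R.T
    return e+d*((z-e[2])/d[:,2])[:,None]
E
python3 - <<'E'
from h import *
for n in ('top','scene'):
    C=cam(n); cv2.imwrite(f'pics/{n}0.png',C[0]['frame']); np.save(n+'0.npy',cloud(C)); print(n,C[3],C[2].round(3).tolist(),C[0]['dist'])
s=telemetry.read_state(); print(s['time_s'],s['tcp_rot'],s['tool_pos'],s['grip_width'])
E
```

```text
top [ 0.28891519 -0.00836848  1.47152579] [[0.018, -0.981, 0.194], [-1.0, -0.018, 0.006], [-0.002, -0.194, -0.981]] [0.02451936 0.         0.         0.         0.        ]
scene [ 1.54873274 -0.35734643  1.22706722] [[0.314, 0.702, -0.64], [0.95, -0.227, 0.217], [0.007, -0.675, -0.738]] [-0.02490839  0.          0.          0.          0.        ]
0.1 [[ 9.66463696e-01  2.56803240e-01 -1.41800790e-04]
 [ 2.56803252e-01 -9.66463197e-01  9.89512875e-04]
 [ 1.17064868e-04 -9.92743174e-04 -9.99999500e-01]] [ 0.16051209 -0.60379618  0.21412885] 0.0950483414885546
```

View pics/top0.png

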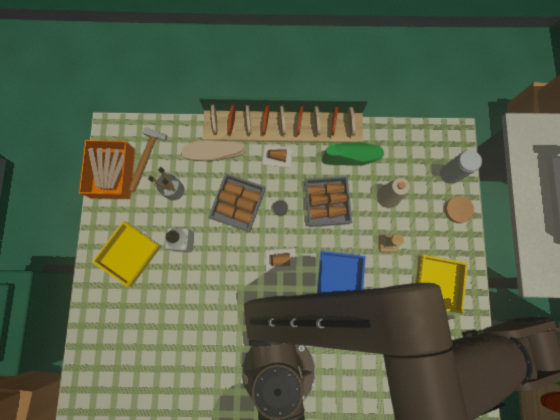

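View pics/scene0.png

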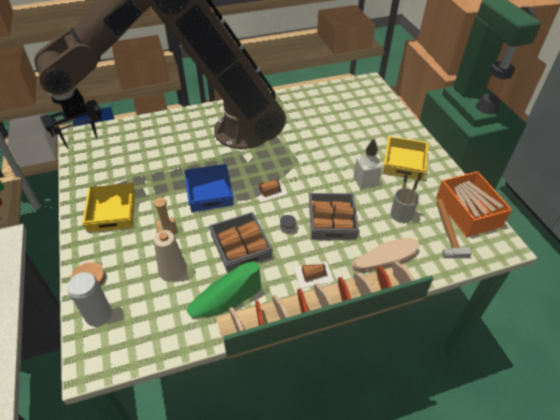

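The top view shows the trays at (238,203) and (328,202), the near sample at (281,259), the tamper at (392,242), the cone at (395,193), and the blue look-alike at (342,272). I'll enlarge the samples and trays.

```bash
python3 - <<'E'
from h import *
f=cv2.imread('pics/top0.png'); g=cv2.imread('pics/scene0.png')
r=lambda a,w,h:cv2.resize(a,(w,h),interpolation=cv2.INTER_CUBIC)
a=r(f[140:290,200:420],800,545)
cv2.imwrite('pics/z1.png',a)
P=np.load('top0.npy')
for n,(u0,u1,v0,v1),lo,hi in [('tamper',(375,415,225,260),.128,.16),('foot',(375,415,225,260),.012,.03),('cone',(375,415,170,215),.0,.25),('trayL',(205,270,170,235),.04,.06),('trayR',(300,358,172,232),.047,.06),('card',(265,300,245,272),.02,.06),('blue',(310,370,245,300),.03,.1),('tin',(270,292,198,218),.03,.06)]:
    Q=P[v0:v1,u0:u1].reshape(-1,3); Q=Q[(Q[:,2]>lo)&(Q[:,2]<hi)]
    if len(Q)==0: print(n,0);continue
    print(n,len(Q),Q.mean(0).round(4),Q.min(0).round(3),Q.max(0).round(3),cv2.minAreaRect((Q[:,:2]*1000).astype(np.float32)))
E
```

```text
tamper 124 [ 0.4473 -0.3913  0.1377] [ 0.429 -0.414  0.13 ] [ 0.467 -0.372  0.145] ((448.38330078125, -392.26593017578125), (38.35407638549805, 40.31560516357422), 6.866284370422363)
foot 191 [ 0.4425 -0.3833  0.0215] [ 0.415 -0.423  0.012] [ 0.478 -0.359  0.03 ] ((447.176513671875, -391.0578308105469), (62.85100173950195, 63.149044036865234), 0.9959602952003479)
cone 1362 [ 0.6299 -0.4128  0.0598] [ 0.558 -0.507  0.   ] [ 0.732 -0.353  0.185] ((645.4977416992188, -429.24420166015625), (150.04132080078125, 178.49452209472656), 88.12511444091797)
trayL 1130 [0.5869 0.1591 0.0472] [0.483 0.059 0.04 ] [0.696 0.264 0.06 ] ((589.4425659179688, 161.30003356933594), (160.7737274169922, 178.911865234375), 71.6950454711914)
trayR 577 [ 0.5968 -0.169   0.0516] [ 0.505 -0.256  0.047] [ 0.691 -0.084  0.06 ] ((599.1697998046875, -171.40284729003906), (177.48239135742188, 159.54405212402344), 4.9331254959106445)
card 241 [ 0.3814 -0.0018  0.0379] [ 0.357 -0.034  0.02 ] [0.409 0.032 0.049] ((382.9931640625, -1.0987205505371094), (46.96562957763672, 67.07815551757812), 3.5497004985809326)
blue 351 [ 0.3598 -0.2147  0.0493] [ 0.266 -0.303  0.03 ] [ 0.416 -0.132  0.064] ((333.6163635253906, -216.73858642578125), (160.16912841796875, 151.14263916015625), 84.3090591430664)
tin 177 [0.5727 0.0031 0.0401] [ 0.546 -0.023  0.031] [0.601 0.028 0.051] ((572.9719848632812, 3.0612258911132812), (53.48320770263672, 52.88330841064453), 26.59242820739746)
```

View pics/z1.png

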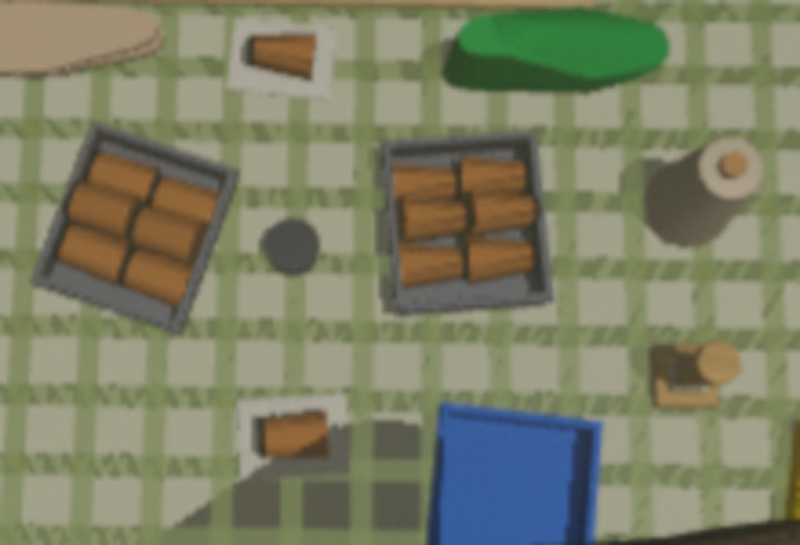

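Near sample is the block heel (far one is strongly tapered), and the left tray looks like the block one. I'll go above the tamper first.

Request:
move_arm:
  increments:
    - {"z": -3}
    - {"z": -3}
    - {"x": 4.1, "y": -1.65}
    - {"x": 4.1, "y": -1.65}
    - {"x": 4.1, "y": -1.65}
    - {"x": 4.1, "y": -1.65}
    - {"x": 4.1, "y": -1.65}
    - {"x": 4.1, "y": -1.65}
    - {"x": 4.1, "y": -1.65}
    - {"x": 4.1, "y": -1.65}
    - {"wz": 0.12}
    - {"wz": 0.12}
    - {}
    - {}
  hand: 0
  force: 40

```text
$.increments[0]: bad value
```

```bash
python3 - <<'E'
from h import *
s=telemetry.read_state();R=np.array(s['tcp_rot']);print(s['time_s'],s['tool_pos'],R.round(3).tolist())
C=cam('wrist'); cv2.imwrite('pics/w1.png',C[0]['frame']); P=cloud(C).reshape(-1,3)
Q=P[(np.hypot(P[:,0]-.447,P[:,1]+.391)<.07)]
for lo,hi in((.015,.03),(.06,.11),(.13,.15)):
    q=Q[(Q[:,2]>lo)&(Q[:,2]<hi)]; print(len(q)); 
    if len(q)>10: print(q[:,2].mean(),cv2.minAreaRect((q[:,:2]*1000).astype(np.float32)))
C=cam('top');P=cloud(C).reshape(-1,3);Q=P[(np.hypot(P[:,0]-.589,P[:,1]-.161)<.13)]
q=Q[(Q[:,2]>.046)&(Q[:,2]<.12)]; print(cv2.minAreaRect((q[:,:2]*1000).astype(np.float32)))
E
```

```text
0.1 [ 0.16051209 -0.60379618  0.21412885] [[0.966, 0.257, -0.0], [0.257, -0.966, 0.001], [0.0, -0.001, -1.0]]
0
0
0
((588.9365234375, 160.7356414794922), (159.5102081298828, 177.82443237304688), 71.90723419189453)
```

View pics/w1.png

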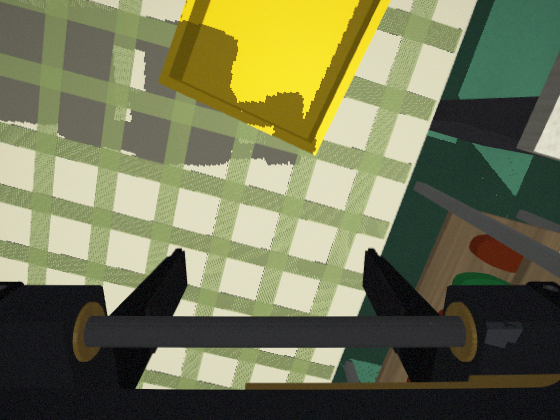

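The move was refused, so this picture only shows the start pose: the yellow tray at the top and the open fingers at (180,260) and (370,260). Next try uses full rows.

Request:
move_arm:
  increments:
    - {"x": 0, "y": 0, "z": -3, "wx": 0, "wy": 0, "wz": 0}
    - {"x": 0, "y": 0, "z": -3, "wx": 0, "wy": 0, "wz": 0}
    - {"x": 4.1, "y": -1.65, "z": 0, "wx": 0, "wy": 0, "wz": 0}
    - {"x": 4.1, "y": -1.65, "z": 0, "wx": 0, "wy": 0, "wz": 0}
    - {"x": 4.1, "y": -1.65, "z": 0, "wx": 0, "wy": 0, "wz": 0}
    - {"x": 4.1, "y": -1.65, "z": 0, "wx": 0, "wy": 0, "wz": 0}
    - {"x": 4.1, "y": -1.65, "z": 0, "wx": 0, "wy": 0, "wz": 0}
    - {"x": 4.1, "y": -1.65, "z": 0, "wx": 0, "wy": 0, "wz": 0}
    - {"x": 4.1, "y": -1.65, "z": 0, "wx": 0, "wy": 0, "wz": 0}
    - {"x": 4.1, "y": -1.65, "z": 0, "wx": 0, "wy": 0, "wz": 0}
    - {"x": 0, "y": 0, "z": 0, "wx": 0, "wy": 0, "wz": 0.12}
    - {"x": 0, "y": 0, "z": 0, "wx": 0, "wy": 0, "wz": 0.12}
    - {"x": 0, "y": 0, "z": 0, "wx": 0, "wy": 0, "wz": 0}
    - {"x": 0, "y": 0, "z": 0, "wx": 0, "wy": 0, "wz": 0}
  hand: 0
  force: 40

```text
time_s: 1.6
tool_pos: [0.4436, -0.3923, 0.2745]
tcp_rot: [[1.0, 0.023, -0.0], [0.023, -1.0, 0.0], [-0.0, -0.0, -1.0]]
contact_force: [0.1, 0.0, -0.1]
grip_width: 0.095
finger_force: 0.0
```

```bash
cat > m.py <<'E'
from h import *
s=telemetry.read_state();R=np.array(s['tcp_rot']);print(s['time_s'],s['tool_pos'],R.round(3).tolist())
C=cam('wrist'); cv2.imwrite('pics/w2.png',C[0]['frame']); P=cloud(C).reshape(-1,3)
Q=P[(np.hypot(P[:,0]-.447,P[:,1]+.391)<.07)]
for lo,hi in((.015,.03),(.06,.11),(.13,.15)):
    q=Q[(Q[:,2]>lo)&(Q[:,2]<hi)]; print(len(q)); 
    if len(q)>10: print(q[:,2].mean(),cv2.minAreaRect((q[:,:2]*1000).astype(np.float32)))
E
python3 m.py
```

```text
1.6 [ 0.44355095 -0.39225677  0.2745471 ] [[1.0, 0.023, -0.0], [0.023, -1.0, 0.0], [-0.0, -0.0, -1.0]]
1387
0.02013211206741773 ((450.57421875, -391.89703369140625), (61.76368713378906, 63.9735107421875), 2.6388845443725586)
196
0.08204160152895668 ((463.18548583984375, -391.750732421875), (4.110256195068359, 29.68735122680664), 2.629485607147217)
1577
0.13554171005000754 ((450.20989990234375, -392.16192626953125), (40.39670944213867, 40.90757369995117), 10.92735481262207)
```

Request:
move_arm:
  increments:
    - {"x": 0.6, "y": 0, "z": 3.8, "wx": 0, "wy": 0, "wz": -0.02}
    - {"x": 0, "y": 0, "z": 4, "wx": 0, "wy": 0, "wz": 0}
    - {"x": 0, "y": 0, "z": 4, "wx": 0, "wy": 0, "wz": 0}
    - {"x": 0, "y": 0, "z": 4, "wx": 0, "wy": 0, "wz": 0}
    - {"x": 0, "y": 0, "z": 3, "wx": 0, "wy": 0, "wz": 0}
    - {"x": 0, "y": 0, "z": 1, "wx": 0, "wy": 0, "wz": 0}
    - {"x": 0, "y": 0, "z": 0, "wx": 0, "wy": 0, "wz": 0}

```text
time_s: 2.35
tool_pos: [0.4493, -0.3921, 0.0758]
tcp_rot: [[0.999, 0.041, -0.001], [0.041, -0.999, 0.001], [-0.001, -0.001, -1.0]]
contact_force: [-0.8, -0.4, -1.0]
grip_width: 0.0951
finger_force: 0.0
```

Request:
move_arm:
  increments:
    - {"x": 0, "y": 0, "z": 0, "wx": 0, "wy": 0, "wz": 0}
    - {"x": 0, "y": 0, "z": 0, "wx": 0, "wy": 0, "wz": 0}
    - {"x": 0, "y": 0, "z": 0, "wx": 0, "wy": 0, "wz": 0}
    - {"x": 0, "y": 0, "z": 0, "wx": 0, "wy": 0, "wz": 0}
    - {"x": 0, "y": 0, "z": 0, "wx": 0, "wy": 0, "wz": 0}
    - {"x": 0, "y": 0, "z": 0, "wx": 0, "wy": 0, "wz": 0}
    - {"x": 0, "y": 0, "z": 0, "wx": 0, "wy": 0, "wz": 0}
    - {"x": 0, "y": 0, "z": 0, "wx": 0, "wy": 0, "wz": 0}
  hand: 1
  force: 50

```text
time_s: 3.15
tool_pos: [0.4497, -0.3922, 0.0767]
tcp_rot: [[0.999, 0.04, 0.0], [0.04, -0.999, -0.0], [0.0, 0.0, -1.0]]
contact_force: [-1.0, -1.2, 0.9]
grip_width: 0.0403
finger_force: 50.0
```

Request:
move_arm:
  increments:
    - {"x": 0, "y": 0, "z": 0, "wx": 0, "wy": 0, "wz": 0}
    - {"x": 0, "y": 0, "z": 0, "wx": 0, "wy": 0, "wz": 0}
    - {"x": 0, "y": 0, "z": 0, "wx": 0, "wy": 0, "wz": 0}
    - {"x": 0, "y": 0, "z": 0, "wx": 0, "wy": 0, "wz": 0}

```text
time_s: 3.55
tool_pos: [0.4497, -0.3922, 0.0767]
tcp_rot: [[0.999, 0.04, 0.0], [0.04, -0.999, -0.0], [0.0, 0.0, -1.0]]
contact_force: [0.7, -1.2, 1.6]
grip_width: 0.0401
finger_force: 50.0
```

```bash
python3 m.py
```

```text
3.55 [ 0.44968044 -0.39216883  0.07667534] [[0.999, 0.04, 0.0], [0.04, -0.999, -0.0], [0.0, 0.0, -1.0]]
4582
0.02046747699243039 ((450.3221740722656, -391.970947265625), (62.922401428222656, 64.10482788085938), 1.6330232620239258)
3985
0.09096940231344253 ((452.3470458984375, -390.9629211425781), (25.76291275024414, 59.2607307434082), 3.225691318511963)
6244
0.1360840767913795 ((450.72198486328125, -393.7596740722656), (41.48814392089844, 54.67024230957031), 15.631189346313477)
```

View pics/w2.png

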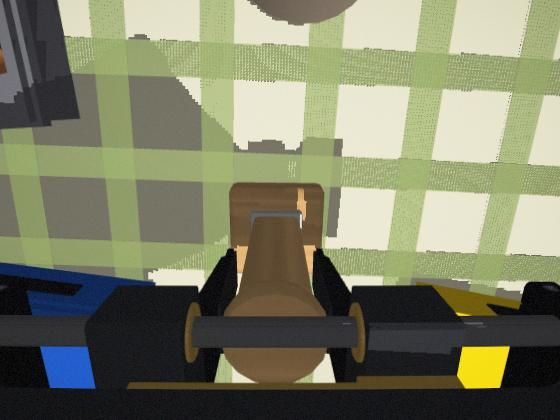

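```bash
python3 - <<'E'
from h import *
C=cam('wrist'); P=cloud(C); f=C[0]['frame'].astype(int)
for v in (200,215,225,240,255,270,285,300):
    row=P[v]; 
    print(v,[(u,*(row[u]*1000).round(0).astype(int)) for u in (222,230,238,246,254,275,296,304,312,320,328) if np.isfinite(row[u,0])])
E
```

```text
200 [(222, np.int64(465), np.int64(-352), np.int64(-2)), (230, np.int64(471), np.int64(-360), np.int64(19)), (238, np.int64(472), np.int64(-366), np.int64(20)), (246, np.int64(472), np.int64(-371), np.int64(21)), (254, np.int64(472), np.int64(-377), np.int64(21)), (275, np.int64(473), np.int64(-391), np.int64(20)), (296, np.int64(473), np.int64(-404), np.int64(21)), (304, np.int64(473), np.int64(-410), np.int64(20)), (312, np.int64(474), np.int64(-415), np.int64(19)), (320, np.int64(474), np.int64(-420), np.int64(20)), (328, np.int64(469), np.int64(-430), np.int64(-2))]
215 [(222, np.int64(454), np.int64(-352), np.int64(-2)), (230, np.int64(460), np.int64(-360), np.int64(17)), (238, np.int64(461), np.int64(-366), np.int64(19)), (246, np.int64(461), np.int64(-371), np.int64(18)), (254, np.int64(464), np.int64(-377), np.int64(27)), (275, np.int64(465), np.int64(-391), np.int64(28)), (296, np.int64(466), np.int64(-404), np.int64(29)), (304, np.int64(463), np.int64(-410), np.int64(20)), (312, np.int64(464), np.int64(-416), np.int64(21)), (320, np.int64(463), np.int64(-421), np.int64(19))
[... 2842 characters left out ...]
(75)), (320, np.int64(457), np.int64(-411), np.int64(106)), (328, np.int64(462), np.int64(-413), np.int64(115))]
300 [(222, np.int64(459), np.int64(-370), np.int64(124)), (230, np.int64(448), np.int64(-371), np.int64(105)), (238, np.int64(464), np.int64(-377), np.int64(133)), (246, np.int64(466), np.int64(-380), np.int64(135)), (254, np.int64(466), np.int64(-383), np.int64(136)), (275, np.int64(466), np.int64(-390), np.int64(135)), (296, np.int64(467), np.int64(-398), np.int64(135)), (304, np.int64(466), np.int64(-401), np.int64(134)), (312, np.int64(465), np.int64(-404), np.int64(132)), (320, np.int64(450), np.int64(-411), np.int64(107)), (328, np.int64(461), np.int64(-411), np.int64(124))]
```

```bash
python3 - <<'E'
from h import *
C=cam('wrist'); P=cloud(C)
s=telemetry.read_state(); print(s['moment'],s['contact_force'])
for v in range(250,320,6):
    r=P[v]; L=[u for u in range(205,262) if r[u,2]>.07 and r[u,1]>-.3735]; R=[u for u in range(290,345) if r[u,2]>.07 and r[u,1]<-.4085]
    o=[v]
    for S,k in((L,max),(R,min)):
        if S: u=k(S); o+= [u,(r[u]*1000).round(1).tolist()]
    print(o)
E
```

```text
[-0.14031171  0.05508214 -0.04620257] [-0.11738332 -1.10283223  1.05704275]
[250, 235, [459.6, -370.0, 75.8], 314, [460.7, -411.4, 74.4]]
[256, 236, [456.1, -370.5, 75.4], 313, [457.6, -411.0, 75.4]]
[262, 236, [453.3, -370.6, 76.8], 313, [455.0, -411.0, 77.2]]
[268, 236, [449.9, -370.7, 77.0], 313, [452.3, -411.0, 78.8]]
[274, 236, [446.8, -370.8, 77.8], 313, [449.0, -411.3, 79.0]]
[280, 237, [441.8, -371.1, 75.0], 312, [443.0, -411.7, 74.3]]
[286, 236, [441.3, -371.1, 80.6], 313, [442.0, -411.8, 79.1]]
[292, 235, [440.3, -371.1, 85.1], 314, [442.2, -411.5, 85.8]]
[298, 232, [444.2, -370.9, 97.6], 317, [445.1, -411.6, 96.5]]
[304, 229, [460.4, -373.4, 129.2], 321, [450.4, -411.3, 110.5]]
[310, 228, [459.2, -373.3, 131.4], 323, [459.1, -409.0, 129.0]]
[316, 213, [478.1, -373.4, 164.0]]
```

Fingers close flat on the round cap (42 mm), not the stem, so I treat it as a cap grip, increase the force and lift carefully.

Request:
move_arm:
  increments:
    - {"x": 0, "y": 0, "z": 0, "wx": 0, "wy": 0, "wz": 0}
    - {"x": 0, "y": 0, "z": -0.5, "wx": 0, "wy": 0, "wz": 0}
    - {"x": 0, "y": 0, "z": -1.5, "wx": 0, "wy": 0, "wz": 0}
    - {"x": 0, "y": 0, "z": -2, "wx": 0, "wy": 0, "wz": 0}
    - {"x": 0, "y": 0, "z": -2.5, "wx": 0, "wy": 0, "wz": 0}
    - {"x": 0, "y": 0, "z": -2.5, "wx": 0, "wy": 0, "wz": 0}
    - {"x": 0, "y": 0, "z": -2, "wx": 0, "wy": 0, "wz": 0}
    - {"x": 0, "y": 0, "z": -1, "wx": 0, "wy": 0, "wz": 0}
    - {"x": 0, "y": 0, "z": 0, "wx": 0, "wy": 0, "wz": 0}
  force: 60

```text
time_s: 4.6
tool_pos: [0.4498, -0.3922, 0.1976]
tcp_rot: [[0.999, 0.04, 0.001], [0.04, -0.999, -0.001], [0.001, 0.001, -1.0]]
contact_force: [0.8, 0.1, -2.0]
grip_width: 0.0405
finger_force: 60.0
```

```bash
cat > t.py <<'E'
from h import *
C=cam('wrist'); P=cloud(C); s=telemetry.read_state(); R=np.array(s['tcp_rot']); p=np.array(s['tool_pos'])
print(s['time_s'],p.round(4),s['contact_force'])
T=((P-p)@R).reshape(-1,3)  # tool coords
q=T[(abs(T[:,1])<.05)&(T[:,2]>.03)&(T[:,2]<.072)&(abs(T[:,0])<.05)]
print('foot top',len(q),q.mean(0).round(4), cv2.minAreaRect((q[:,:2]*1000).astype(np.float32)))
A=np.c_[q[:,:2],np.ones(len(q))]; m=abs(q[:,2]-np.median(q[:,2]))<.006; print('slopes',np.linalg.lstsq(A[m],q[m,2],rcond=None)[0], m.sum())
b=T[(abs(T[:,1])<.01)&(T[:,2]>-.02)&(T[:,2]<.045)&(T[:,0]>.008)&(T[:,0]<.03)]
print('stem front slope', np.polyfit(b[:,2],b[:,0],1) if len(b)>20 else len(b))
E
python3 t.py
```

```text
4.65 [ 0.4496 -0.3919  0.1965] [ 0.18077307 -0.04798822 -2.33336377]
foot top 5260 [0.0146 0.0001 0.0545] ((1.1197586059570312, 0.152801513671875), (63.06814956665039, 64.07310485839844), 0.40947651863098145)
slopes [ 0.01359145 -0.0111932   0.05545656] 4292
stem front slope [0.00402115 0.01500527]
```

Request:
move_arm:
  increments:
    - {"x": 0.2, "y": -2, "z": 0, "wx": 0, "wy": 0, "wz": 0}
    - {"x": 0.4, "y": -3.5, "z": 0, "wx": 0, "wy": 0, "wz": 0}
    - {"x": 0.5, "y": -4.5, "z": 0, "wx": 0, "wy": 0, "wz": 0}
    - {"x": 0.5, "y": -4.5, "z": 0, "wx": 0, "wy": 0, "wz": 0}
    - {"x": 0.5, "y": -4.5, "z": 0, "wx": 0, "wy": 0, "wz": 0}
    - {"x": 0.5, "y": -4.5, "z": 0, "wx": 0, "wy": 0, "wz": 0}
    - {"x": 0.5, "y": -4.5, "z": 0, "wx": 0, "wy": 0, "wz": 0}
    - {"x": 0.5, "y": -4.5, "z": 0, "wx": 0, "wy": 0, "wz": 0}
    - {"x": 0.5, "y": -4.5, "z": 0, "wx": 0, "wy": 0, "wz": 0}
    - {"x": 0.5, "y": -4.5, "z": 0, "wx": 0, "wy": 0, "wz": 0}
    - {"x": 0.5, "y": -4.5, "z": 0, "wx": 0, "wy": 0, "wz": 0}
    - {"x": 0.4, "y": -3.5, "z": 0, "wx": 0, "wy": 0, "wz": 0}
    - {"x": 0.3, "y": -2.5, "z": 0, "wx": 0, "wy": 0, "wz": 0}
    - {"x": 0, "y": 0, "z": 0, "wx": 0, "wy": 0, "wz": 0.09}
    - {"x": 0, "y": 0, "z": 0, "wx": 0, "wy": 0, "wz": 0.09}
    - {"x": 0, "y": 0, "z": 0, "wx": 0, "wy": 0, "wz": 0.09}
    - {"x": 0, "y": 0, "z": 0, "wx": 0, "wy": 0, "wz": 0.085}
    - {"x": 0, "y": 0, "z": 0, "wx": 0, "wy": 0, "wz": 0}
    - {"x": 0, "y": 0, "z": 0, "wx": 0, "wy": 0, "wz": 0}

```text
time_s: 6.55
tool_pos: [0.4862, 0.13, 0.1959]
tcp_rot: [[0.952, -0.307, -0.001], [-0.307, -0.952, -0.0], [-0.001, 0.001, -1.0]]
contact_force: [0.3, 0.0, -1.2]
grip_width: 0.0405
finger_force: 60.0
```

```bash
python3 t.py; python3 - <<'E'
from h import *
C=cam('wrist'); cv2.imwrite('pics/w3.png',C[0]['frame']); P=cloud(C); np.save('w3.npy',P)
s=telemetry.read_state(); print(s['tcp_rot'])
E
```

```text
6.6 [0.4864 0.13   0.1961] [ 0.24866073 -0.74298868 -0.95002563]
foot top 5241 [ 0.0136 -0.0002  0.0555] ((0.13917160034179688, -0.04743194580078125), (62.98678207397461, 64.02680206298828), 0.5654821395874023)
slopes [ 0.01456528 -0.00950775  0.05675402] 4267
stem front slope [0.00244035 0.01415416]
[[ 9.51365993e-01 -3.08061995e-01 -7.45085023e-04]
 [-3.08062205e-01 -9.51366199e-01 -1.83633981e-04]
 [-6.52278056e-04  4.04235660e-04 -9.99999706e-01]]
```

View pics/w3.png

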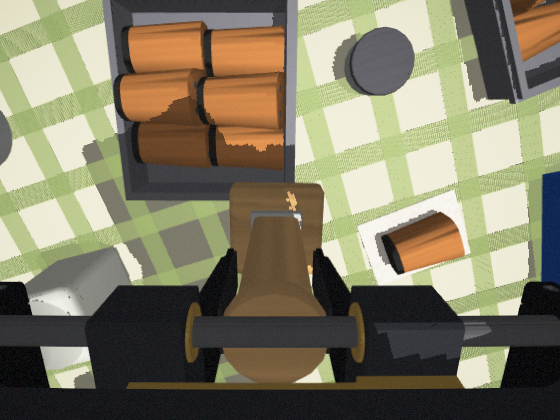

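The wrist view shows the left tray's six barely tapered heels matching the near sample at (425,243). The two middle heels, at (158,95) and (242,98), are proud. Now I measure the tray frame and the heel tops.

```bash
cat > tray.py <<'E'
from h import *
import sys
C0,A=np.array([.5889,.1607]),np.radians(-18.1)
def heels(P,C0=C0,A=A):
    ex=np.array([np.cos(A),np.sin(A)]);ey=np.array([-ex[1],ex[0]])
    Q=P[np.isfinite(P[:,0])&(P[:,2]<.1)&(P[:,2]>.02)]; d=Q[:,:2]-C0; t=np.c_[d@ex,d@ey,Q[:,2]]*1000
    t=t[(abs(t[:,0])<76)&(abs(t[:,1])<69)]
    for y in (-35,35):
        print('row',y)
        for dy in(-20,0,20):
            print(dy,[ (int(x),int(np.median(z))) for x in range(-70,74,6) for z in [t[(abs(t[:,0]-x)<3)&(abs(t[:,1]-y-dy)<6),2]] if len(z)>3])
if __name__=='__main__':
    for n in('w3','top0'):
        P=np.load(n+'.npy').reshape(-1,3); q=P[(np.hypot(P[:,0]-.589,P[:,1]-.161)<.125)&(P[:,2]>.047)&(P[:,2]<.055)]
        print(n,len(q),cv2.minAreaRect((q[:,:2]*1000).astype(np.float32)))
        # outer edge fit: coordinates in nominal frame
        ex=np.array([np.cos(A),np.sin(A)]);ey=np.array([-ex[1],ex[0]]);d=q[:,:2]-C0;t=np.c_[d@ex,d@ey]*1000
        print([np.percentile(t[:,i],[.5,99.5]).round(1).tolist() for i in(0,1)])
        heels(P)
E
python3 tray.py
```

```text
w3 3785 ((584.0621337890625, 164.32949829101562), (155.0687713623047, 165.69126892089844), 71.8241958618164)
[[-88.2, 76.3], [-75.5, 78.5]]
row -35
-20 [(-64, 32), (-58, 38), (-52, 42), (-46, 43), (-40, 43), (-34, 43), (-28, 41), (-22, 67), (-16, 73), (-10, 74), (-4, 75), (2, 75), (8, 75), (14, 73), (20, 68), (26, 41), (32, 42), (38, 43), (44, 43), (50, 42), (56, 39), (62, 34)]
0 [(-58, 37), (-52, 41), (-46, 42), (-40, 42), (-34, 41), (-28, 39), (-22, 60), (-16, 66), (-10, 69), (-4, 70), (2, 70), (8, 70), (14, 67), (20, 61), (26, 39), (32, 41), (38, 41), (44, 41), (50, 41), (56, 37), (62, 32)]
20 [(-58, 35), (-52, 39), (-46, 40), (-40, 40), (-34, 40), (-28, 38), (-22, 36), (-16, 60), (-10, 63), (-4, 64), (2, 64), (8, 64), (14, 61), (20, 35), (26, 37), (32, 40), (38, 40), (44, 40), (50, 39), (56, 35), (62, 28)]
row 35
-20 [(-64, 31), (-58, 38), (-52, 42), (-46, 43), (-40, 43), (-34, 43), (-28, 42), (-22, 40), (-16, 70), (-10, 73), (-4, 74), (2, 74), (8, 74), (14, 73), (20, 69), (26, 40), (32, 42), (38, 43), (44, 43), (50, 43), (56, 41), (62, 37)]
0 [(-58, 35), (-52, 40), (-46, 41), (-
[... 991 characters left out ...]
, (-28, 45), (-16, 57), (-10, 64), (-4, 66), (2, 67), (8, 64), (14, 65), (32, 41), (38, 44), (44, 44), (50, 43)]
row 35
-20 [(-58, 38), (-52, 43), (-46, 45), (-34, 45), (-28, 44), (-22, 43), (-16, 69), (-10, 70), (-4, 75), (2, 76), (8, 75), (14, 77), (20, 71), (38, 44), (44, 45), (50, 49), (56, 43), (62, 40)]
0 [(-58, 32), (-52, 39), (-46, 42), (-40, 45), (-34, 47), (-28, 44), (-22, 40), (-16, 56), (-10, 72), (-4, 69), (2, 72), (8, 70), (14, 70), (20, 66), (32, 43), (38, 43), (44, 45), (50, 41), (56, 41), (62, 38)]
20 [(-52, 38), (-46, 41), (-40, 43), (-34, 42), (-28, 42), (-22, 41), (-16, 54), (-10, 62), (-4, 64), (2, 61), (8, 65), (14, 63), (32, 38), (38, 41), (44, 42), (50, 43), (56, 41)]
```

```bash
python3 - <<'E'
from tray import *
P=np.load('w3.npy').reshape(-1,3); ex=np.array([np.cos(A),np.sin(A)]);ey=np.array([-ex[1],ex[0]])
d=P[:,:2]-C0; t=np.c_[d@ex,d@ey,P[:,2]]*1000
print([(y,int(np.median(t[(abs(t[:,0]-2)<6)&(abs(t[:,1]-y)<1),2]))) for y in range(-78,80,2) if ((abs(t[:,0]-2)<6)&(abs(t[:,1]-y)<1)).sum()>3])
C=np.array([.4864,.130]) # tool now
for nm,(x,y) in dict(r1=(.5,-34),r2=(1.5,37.)).items():
    w=C0+(x*ex+y*ey)/1000; print(nm,w, 'd tool cm',(w-C)@np.array([[.9514,-.3081],[-.3081,-.9514]])*100)
E
```

```text
[(-78, 44), (-76, 44), (-74, 50), (-72, 50), (-70, 49), (-68, 45), (-66, 53), (-64, 62), (-62, 72), (-60, 76), (-58, 76), (-56, 76), (-54, 75), (-52, 75), (-50, 74), (-48, 73), (-46, 73), (-44, 72), (-42, 72), (-40, 71), (-38, 71), (-36, 71), (-34, 70), (-32, 69), (-30, 68), (-28, 68), (-26, 67), (-24, 67), (-22, 66), (-20, 66), (-18, 65), (-16, 65), (-14, 64), (-12, 64), (-10, 63), (-8, 63), (-6, 62), (-4, 61), (-2, 61), (0, 60), (2, 60), (4, 59), (6, 63), (8, 72), (10, 76), (12, 75), (14, 75), (16, 74), (18, 74), (20, 73), (22, 72), (24, 72), (26, 71), (28, 70), (30, 70), (32, 69), (34, 69), (36, 68), (38, 68), (40, 67), (42, 67), (44, 66), (46, 65), (48, 65), (50, 64), (52, 64), (54, 63), (56, 63), (58, 62), (60, 61), (62, 61), (64, 61), (66, 60), (68, 59), (70, 59), (72, 58), (74, 58)]
r1 [0.57881226 0.12822713] d tool cm [ 8.84672457 -2.67855056]
r2 [0.6018208  0.19540307] d tool cm [ 8.96606655 -9.77856273]
```

Request:
move_arm:
  increments:
    - {"x": 1.8, "y": -0.5, "z": 0, "wx": 0, "wy": 0, "wz": 0}
    - {"x": 2.5, "y": -0.8, "z": 0, "wx": 0, "wy": 0, "wz": 0}
    - {"x": 2.5, "y": -0.8, "z": 0, "wx": 0, "wy": 0, "wz": 0}
    - {"x": 2.05, "y": -0.6, "z": 0, "wx": 0, "wy": 0, "wz": 0}
    - {"x": 0, "y": 0, "z": 1, "wx": 0, "wy": 0, "wz": 0}
    - {"x": 0, "y": 0, "z": 1.5, "wx": 0, "wy": 0, "wz": 0}
    - {"x": 0, "y": 0, "z": 0.8, "wx": 0, "wy": 0, "wz": 0}
    - {"x": 0, "y": 0, "z": 0, "wx": 0, "wy": 0, "wz": 0}
    - {"x": 0, "y": 0, "z": 0, "wx": 0, "wy": 0, "wz": 0}

```text
time_s: 7.55
tool_pos: [0.5792, 0.1281, 0.1638]
tcp_rot: [[0.951, -0.31, -0.0], [-0.31, -0.951, -0.0], [0.0, 0.0, -1.0]]
contact_force: [0.1, 0.6, -1.9]
grip_width: 0.0402
finger_force: 60.0
```

Request:
move_arm:
  increments:
    - {"x": 0, "y": 0, "z": 0.2, "wx": 0, "wy": 0, "wz": 0}
    - {"x": 0, "y": 0, "z": 0.2, "wx": 0, "wy": 0, "wz": 0}
    - {"x": 0, "y": 0, "z": 0.2, "wx": 0, "wy": 0, "wz": 0}
    - {"x": 0, "y": 0, "z": 0.2, "wx": 0, "wy": 0, "wz": 0}
    - {"x": 0, "y": 0, "z": 0.2, "wx": 0, "wy": 0, "wz": 0}

```text
time_s: 8.05
tool_pos: [0.5794, 0.128, 0.1536]
tcp_rot: [[0.951, -0.31, 0.0], [-0.31, -0.951, -0.0], [0.0, 0.0, -1.0]]
contact_force: [-0.1, -0.2, -0.4]
grip_width: 0.0401
finger_force: 60.0
```

Request:
move_arm:
  increments:
    - {"x": 0, "y": 0, "z": 0.15, "wx": 0, "wy": 0, "wz": 0}
    - {"x": 0, "y": 0, "z": 0.15, "wx": 0, "wy": 0, "wz": 0}
    - {"x": 0, "y": 0, "z": 0.15, "wx": 0, "wy": 0, "wz": 0}
    - {"x": 0, "y": 0, "z": 0.15, "wx": 0, "wy": 0, "wz": 0}
    - {"x": 0, "y": 0, "z": 0, "wx": 0, "wy": 0, "wz": 0}

```text
time_s: 8.55
tool_pos: [0.5794, 0.1281, 0.1473]
tcp_rot: [[0.951, -0.31, -0.0], [-0.31, -0.951, -0.0], [-0.0, 0.0, -1.0]]
contact_force: [0.4, 0.1, -1.4]
grip_width: 0.0401
finger_force: 60.0
```

```bash
python3 t.py
```

```text
8.6 [0.5794 0.1281 0.1474] [-0.12657213 -0.55537171 -2.89435915]
foot top 5255 [ 0.0137 -0.0003  0.0556] ((0.34044647216796875, -6.754520416259766), (63.14603805541992, 77.71726989746094), 0.6502547860145569)
slopes [ 0.01459644 -0.00952583  0.05669626] 4275
stem front slope [0.00269476 0.01432274]
```

Request:
move_arm:
  increments:
    - {"x": 0, "y": 0, "z": 0.15, "wx": 0, "wy": 0, "wz": 0}
    - {"x": 0, "y": 0, "z": 0.15, "wx": 0, "wy": 0, "wz": 0}
    - {"x": 0, "y": 0, "z": 0.15, "wx": 0, "wy": 0, "wz": 0}
    - {"x": 0, "y": 0, "z": 0.15, "wx": 0, "wy": 0, "wz": 0}

```text
time_s: 9.0
tool_pos: [0.5794, 0.128, 0.1414]
tcp_rot: [[0.951, -0.31, -0.0], [-0.31, -0.951, -0.0], [-0.0, 0.0, -1.0]]
contact_force: [0.5, -1.0, -0.9]
grip_width: 0.04
finger_force: 60.0
```

Request:
move_arm:
  increments:
    - {"x": 0, "y": 0, "z": 0.1, "wx": 0, "wy": 0, "wz": 0}
    - {"x": 0, "y": 0, "z": 0.1, "wx": 0, "wy": 0, "wz": 0}
    - {"x": 0, "y": 0, "z": 0.1, "wx": 0, "wy": 0, "wz": 0}
    - {"x": 0, "y": 0, "z": 0.1, "wx": 0, "wy": 0, "wz": 0}

```text
time_s: 9.4
tool_pos: [0.5794, 0.128, 0.1375]
tcp_rot: [[0.951, -0.31, 0.0], [-0.31, -0.951, -0.0], [0.0, 0.0, -1.0]]
contact_force: [0.3, -1.4, -1.9]
grip_width: 0.0407
finger_force: 60.0
```

```bash
python3 t.py; python3 - <<'E'
from tray import *
C=cam('wrist'); cv2.imwrite('pics/w4.png',C[0]['frame']); heels(cloud(C).reshape(-1,3))
E
```

```text
9.45 [0.5794 0.128  0.1374] [ 0.47210453  0.3973979  -2.33946892]
foot top 6042 [ 0.0124 -0.0062  0.0567] ((0.49896812438964844, -9.074310302734375), (63.39235305786133, 82.20191955566406), 0.9144582748413086)
slopes [ 0.01272421 -0.01876114  0.0566192 ] 4355
stem front slope [0.00309356 0.01435798]
row -35
-20 [(-28, 80), (-22, 81), (-16, 80), (-10, 81), (-4, 81), (2, 81), (8, 81), (14, 81), (20, 81), (26, 80), (32, 70), (38, 42), (44, 43), (50, 43), (56, 42), (62, 39), (68, 33)]
0 [(14, 91), (20, 81), (26, 80), (32, 70), (38, 41), (44, 42), (50, 41), (56, 40), (62, 35), (68, 27)]
20 [(-28, 80), (-22, 80), (-16, 80), (-10, 80), (-4, 80), (2, 80), (8, 80), (14, 81), (20, 80), (26, 80), (32, 71), (38, 40), (44, 41), (50, 40), (56, 37), (62, 31)]
row 35
-20 [(-46, 42), (-40, 42), (-34, 43), (-28, 42), (-16, 69), (-10, 72), (-4, 73), (2, 73), (8, 73), (14, 72), (20, 68), (26, 46), (32, 42), (38, 43), (44, 43), (50, 43), (56, 41), (62, 36), (68, 27)]
0 [(-58, 36), (-52, 40), (-46, 41), (-40, 41), (-34, 41), (-28, 41), (-16, 63), (-10, 66), (-4, 68), (2, 68), (8, 68), (14, 66), (20, 58), (26, 37), (32, 40), (38, 42), (44, 42), (50, 42), (56, 40), (62, 34)]
20 [(-58, 34), (-52, 38), (-46, 40), (-40, 40), (-34, 40), (-28, 39), (-22, 37), (-16, 58), (-10, 61), (-4, 63), (2, 63), (8, 63), (14, 61), (20, 52), (26, 35), (32, 39), (38, 40), (44, 41), (50, 40), (56, 38), (62, 32)]
```

View pics/w4.png

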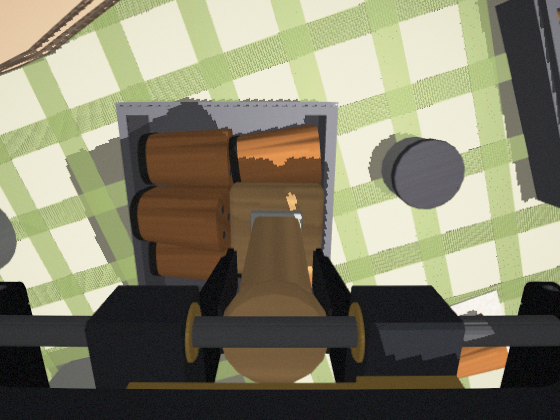

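The picture shows the foot on the row's middle heel, clear of the right wall (u 325–338), and the far heel already shouldered outward. I continue the press.

Request:
move_arm:
  increments:
    - {"x": 0, "y": 0, "z": 0.1, "wx": 0, "wy": 0, "wz": 0}
    - {"x": 0, "y": 0, "z": 0.1, "wx": 0, "wy": 0, "wz": 0}
    - {"x": 0, "y": 0, "z": 0.1, "wx": 0, "wy": 0, "wz": 0}
    - {"x": 0, "y": 0, "z": 0.1, "wx": 0, "wy": 0, "wz": 0}
    - {"x": 0, "y": 0, "z": 0.1, "wx": 0, "wy": 0, "wz": 0}

```text
time_s: 10.0
tool_pos: [0.5794, 0.128, 0.1325]
tcp_rot: [[0.951, -0.31, 0.0], [-0.31, -0.951, -0.0], [0.0, 0.0, -1.0]]
contact_force: [0.4, 0.1, -2.0]
grip_width: 0.0402
finger_force: 60.0
```

Request:
move_arm:
  increments:
    - {"x": 0, "y": 0, "z": 0.1, "wx": 0, "wy": 0, "wz": 0}
    - {"x": 0, "y": 0, "z": 0.1, "wx": 0, "wy": 0, "wz": 0}
    - {"x": 0, "y": 0, "z": 0.1, "wx": 0, "wy": 0, "wz": 0}
    - {"x": 0, "y": 0, "z": 0.1, "wx": 0, "wy": 0, "wz": 0}
    - {"x": 0, "y": 0, "z": 0.1, "wx": 0, "wy": 0, "wz": 0}

```text
time_s: 10.5
tool_pos: [0.5794, 0.128, 0.1275]
tcp_rot: [[0.951, -0.31, 0.0], [-0.31, -0.951, -0.0], [0.0, 0.0, -1.0]]
contact_force: [-0.6, 0.0, -1.7]
grip_width: 0.04
finger_force: 60.0
```

Request:
move_arm:
  increments:
    - {"x": 0, "y": 0, "z": 0.1, "wx": 0, "wy": 0, "wz": 0}
    - {"x": 0, "y": 0, "z": 0.1, "wx": 0, "wy": 0, "wz": 0}
    - {"x": 0, "y": 0, "z": 0.1, "wx": 0, "wy": 0, "wz": 0}

```text
time_s: 10.8
tool_pos: [0.5794, 0.128, 0.1245]
tcp_rot: [[0.951, -0.31, 0.0], [-0.31, -0.951, -0.0], [0.0, 0.0, -1.0]]
contact_force: [-0.3, -0.4, -2.4]
grip_width: 0.0398
finger_force: 60.0
```

```bash
cat > v.py <<'E'
from tray import *
C=cam('wrist');P=cloud(C).reshape(-1,3); heels(P)
E
python3 t.py; python3 v.py
```

```text
10.85 [0.5794 0.128  0.1243] [-0.48224544 -0.48240623 -1.77610958]
foot top 6639 [ 0.0119 -0.0092  0.0557] ((5.272823333740234, -4.641811370849609), (73.2229995727539, 90.75279235839844), 0.28441333770751953)
slopes [0.02383422 0.01125519 0.05618569] 5120
stem front slope [0.00237704 0.01438703]
row -35
-20 [(-28, 68), (-22, 67), (-16, 68), (-10, 68), (-4, 68), (2, 67), (8, 68), (14, 68), (20, 68), (26, 67), (32, 59), (38, 42), (44, 43), (50, 43), (56, 42), (62, 39), (68, 33)]
0 [(14, 87), (20, 68), (26, 67), (32, 58), (38, 41), (44, 42), (50, 42), (56, 40), (62, 35), (68, 26)]
20 [(-28, 67), (-22, 67), (-16, 67), (-10, 67), (-4, 67), (2, 67), (8, 67), (14, 68), (20, 67), (26, 67), (32, 59), (38, 40), (44, 41), (50, 40), (56, 37), (62, 30)]
row 35
-20 [(-46, 42), (-40, 42), (-34, 42), (-28, 43), (-16, 69), (-10, 72), (-4, 73), (2, 73), (8, 73), (14, 72), (20, 67), (26, 47), (32, 42), (38, 43), (44, 43), (50, 43), (56, 41), (62, 36), (68, 26)]
0 [(-52, 39), (-46, 41), (-40, 41), (-34, 41), (-28, 41), (-16, 63), (-10, 67), (-4, 68), (2, 68), (8, 68), (14, 67), (20, 58), (26, 37), (32, 41), (38, 41), (44, 42), (50, 41), (56, 40), (62, 34)]
20 [(-58, 34), (-52, 38), (-46, 40), (-40, 40), (-34, 40), (-28, 39), (-22, 37), (-16, 58), (-10, 61), (-4, 63), (2, 63), (8, 63), (14, 61), (20, 51), (26, 35), (32, 39), (38, 40), (44, 41), (50, 40), (56, 38), (62, 32)]
```

Request:
move_arm:
  increments:
    - {"x": 0, "y": 0, "z": 0.1, "wx": 0, "wy": 0, "wz": 0}
    - {"x": 0, "y": 0, "z": 0.05, "wx": 0, "wy": 0, "wz": 0}
    - {"x": 0, "y": 0, "z": 0, "wx": 0, "wy": 0, "wz": 0}

```text
time_s: 11.2
tool_pos: [0.5794, 0.128, 0.123]
tcp_rot: [[0.951, -0.31, -0.0], [-0.31, -0.951, -0.0], [-0.0, 0.0, -1.0]]
contact_force: [0.2, 0.7, -2.6]
grip_width: 0.0403
finger_force: 60.0
```

Request:
move_arm:
  increments:
    - {"x": 0, "y": 0, "z": 0.05, "wx": 0, "wy": 0, "wz": 0}
    - {"x": 0, "y": 0, "z": 0.05, "wx": 0, "wy": 0, "wz": 0}
    - {"x": 0, "y": 0, "z": 0, "wx": 0, "wy": 0, "wz": 0}

```text
time_s: 11.5
tool_pos: [0.5794, 0.128, 0.1221]
tcp_rot: [[0.951, -0.31, -0.0], [-0.31, -0.951, -0.0], [-0.0, 0.0, -1.0]]
contact_force: [0.2, 0.6, -2.5]
grip_width: 0.04
finger_force: 60.0
```

Request:
move_arm:
  increments:
    - {"x": 0, "y": 0, "z": 0.05, "wx": 0, "wy": 0, "wz": 0}
    - {"x": 0, "y": 0, "z": 0.05, "wx": 0, "wy": 0, "wz": 0}
    - {"x": 0, "y": 0, "z": 0, "wx": 0, "wy": 0, "wz": 0}

```text
time_s: 11.8
tool_pos: [0.5798, 0.1281, 0.1216]
tcp_rot: [[0.951, -0.31, 0.001], [-0.31, -0.951, -0.0], [0.001, -0.0, -1.0]]
contact_force: [-0.2, 0.1, 2.7]
grip_width: 0.0404
finger_force: 60.0
```

Request:
move_arm:
  increments:
    - {"x": 0, "y": 0, "z": 0.05, "wx": 0, "wy": 0, "wz": 0}
    - {"x": 0, "y": 0, "z": 0.05, "wx": 0, "wy": 0, "wz": 0}
    - {"x": 0, "y": 0, "z": 0, "wx": 0, "wy": 0, "wz": 0}

```text
time_s: 12.1
tool_pos: [0.5803, 0.1281, 0.1212]
tcp_rot: [[0.951, -0.31, 0.003], [-0.31, -0.951, 0.0], [0.002, -0.001, -1.0]]
contact_force: [0.6, 1.1, 9.8]
grip_width: 0.0404
finger_force: 60.0
```

```bash
python3 t.py; python3 v.py | head -4
```

```text
12.15 [0.5803 0.1281 0.1213] [-4.87829638e-03  9.75115874e-01  9.45449205e+00]
foot top 7496 [ 0.0112 -0.0047  0.0569] ((8.991767883300781, -4.003448486328125), (91.98381042480469, 81.95008087158203), 89.9858627319336)
slopes [ 0.02464327 -0.00249152  0.05647116] 4797
stem front slope [-0.00501189  0.0139519 ]
row -35
-20 [(-46, 43), (-40, 44), (-28, 65), (-22, 65), (-16, 65), (-10, 65), (-4, 65), (2, 65), (8, 65), (14, 65), (20, 65), (26, 64), (32, 58), (38, 42), (44, 43), (50, 43), (56, 42), (62, 39), (68, 33)]
0 [(14, 85), (20, 65), (26, 64), (32, 57), (38, 41), (44, 42), (50, 42), (56, 40), (62, 35), (68, 26)]
20 [(-28, 64), (-22, 64), (-16, 64), (-10, 64), (-4, 64), (2, 64), (8, 64), (14, 65), (20, 64), (26, 64), (32, 58), (38, 40), (44, 40), (50, 40), (56, 37), (62, 31)]
```

Contact is firm (about 12 N and stiff) with the foot at the height of the flat heels. I lift, back off and check.

Request:
move_arm:
  increments:
    - {"x": 0, "y": 0, "z": -1, "wx": 0, "wy": 0, "wz": 0}
    - {"x": 0, "y": 0, "z": -2, "wx": 0, "wy": 0, "wz": 0}
    - {"x": 0, "y": 0, "z": -3, "wx": 0, "wy": 0, "wz": 0}
    - {"x": 0, "y": 0, "z": -1.5, "wx": 0, "wy": 0, "wz": 0}
    - {"x": -2, "y": -0.5, "z": 0, "wx": 0, "wy": 0, "wz": 0}
    - {"x": -3, "y": -1, "z": 0, "wx": 0, "wy": 0, "wz": 0}
    - {"x": -3, "y": -1, "z": 0, "wx": 0, "wy": 0, "wz": 0}
    - {"x": -2, "y": -0.5, "z": 0, "wx": 0, "wy": 0, "wz": 0}
    - {"x": 0, "y": 0, "z": 0, "wx": 0, "wy": 0, "wz": 0}
    - {"x": 0, "y": 0, "z": 0, "wx": 0, "wy": 0, "wz": 0}

```text
time_s: 13.2
tool_pos: [0.494, 0.1877, 0.1954]
tcp_rot: [[0.951, -0.309, 0.001], [-0.309, -0.951, -0.0], [0.001, -0.0, -1.0]]
contact_force: [0.1, 0.5, -3.0]
grip_width: 0.04
finger_force: 60.0
```

```bash
python3 t.py; python3 v.py
```

```text
13.25 [0.4943 0.1874 0.1953] [ 0.3724176  -0.42524042 -3.0296075 ]
foot top 5269 [ 0.0136 -0.0004  0.0553] ((-0.18608856201171875, -0.2555809020996094), (63.88117599487305, 64.12653350830078), 0.49834251403808594)
slopes [ 0.01285279 -0.00886606  0.05649492] 4302
stem front slope [0.0053005  0.01403713]
row -35
-20 [(-64, 37), (-58, 41), (-52, 43), (-46, 43), (-40, 43), (-34, 42), (-28, 39), (-22, 33), (-16, 39), (-10, 42), (-4, 43), (2, 43), (8, 43), (14, 41), (20, 37), (26, 35), (32, 41), (38, 43), (44, 43), (50, 43), (56, 43), (62, 40), (68, 35)]
0 [(-64, 33), (-58, 39), (-52, 41), (-46, 42), (-40, 42), (-34, 41), (-28, 38), (-22, 32), (-16, 37), (-10, 41), (-4, 42), (2, 42), (8, 41), (14, 39), (20, 34), (26, 35), (32, 40), (38, 41), (44, 42), (50, 42), (56, 40), (62, 36)]
20 [(-64, 30), (-58, 35), (-52, 39), (-46, 40), (-40, 41), (-34, 40), (-28, 38), (-22, 31), (-16, 34), (-10, 39), (-4, 40), (2, 41), (8, 40), (14, 38), (20, 30), (26, 35), (32, 39), (38, 40), (44, 41), (50, 40), (56, 37), (62, 32)]
row 35
-20 [(-64, 32), (-58, 38), (-52, 42), (-46, 43), (-40, 43), (-34, 43), (-28, 42), (-22, 41), (-16, 69), (-10, 72), (-4, 73), (2, 73), (8, 73), (14, 72), (20, 68), (26, 40), (32, 42), (38, 43), (44, 43), (50, 43), (56, 41), (62, 37)]
0 [(-58, 36), (-52, 40), (-46, 41), (-40, 42), (-34, 42), (-28, 40), (-22, 37), (-16, 63), (-10, 67), (-4, 68), (2, 68), (8, 68), (14, 67), (20, 62), (26, 37), (32, 40), (38, 42), (44, 42), (50, 42), (56, 40), (62, 36)]
20 [(-58, 34), (-52, 38), (-46, 40), (-40, 41), (-34, 40), (-28, 39), (-22, 34), (-16, 56), (-10, 61), (-4, 63), (2, 63), (8, 63), (14, 61), (20, 57), (26, 35), (32, 39), (38, 40), (44, 41), (50, 40), (56, 38), (62, 34)]
```

Request:
move_arm:
  increments:
    - {"x": 2, "y": -0.8, "z": 0, "wx": 0, "wy": 0, "wz": 0}
    - {"x": 3, "y": -1.2, "z": 0, "wx": 0, "wy": 0, "wz": 0}
    - {"x": 3, "y": -1.2, "z": 0, "wx": 0, "wy": 0, "wz": 0}
    - {"x": 2, "y": -0.8, "z": 0, "wx": 0, "wy": 0, "wz": 0}
    - {"x": 0, "y": 0, "z": 1, "wx": 0, "wy": 0, "wz": 0}
    - {"x": 0, "y": 0, "z": 1.5, "wx": 0, "wy": 0, "wz": 0}
    - {"x": 0, "y": 0, "z": 0.7, "wx": 0, "wy": 0, "wz": 0}
    - {"x": 0, "y": 0, "z": 0, "wx": 0, "wy": 0, "wz": 0}
    - {"x": 0, "y": 0, "z": 0, "wx": 0, "wy": 0, "wz": 0}

```text
time_s: 14.2
tool_pos: [0.6011, 0.1945, 0.1634]
tcp_rot: [[0.951, -0.31, 0.0], [-0.31, -0.951, -0.0], [0.0, 0.0, -1.0]]
contact_force: [-0.5, 0.2, -1.9]
grip_width: 0.0404
finger_force: 60.0
```

Request:
move_arm:
  increments:
    - {"x": 0, "y": 0, "z": 0.15, "wx": 0, "wy": 0, "wz": 0}
    - {"x": 0, "y": 0, "z": 0.15, "wx": 0, "wy": 0, "wz": 0}
    - {"x": 0, "y": 0, "z": 0.15, "wx": 0, "wy": 0, "wz": 0}
    - {"x": 0, "y": 0, "z": 0.15, "wx": 0, "wy": 0, "wz": 0}
    - {"x": 0, "y": 0, "z": 0.15, "wx": 0, "wy": 0, "wz": 0}
    - {"x": 0, "y": 0, "z": 0.15, "wx": 0, "wy": 0, "wz": 0}
    - {"x": 0, "y": 0, "z": 0.15, "wx": 0, "wy": 0, "wz": 0}
    - {"x": 0, "y": 0, "z": 0.15, "wx": 0, "wy": 0, "wz": 0}

```text
time_s: 15.0
tool_pos: [0.6011, 0.1946, 0.151]
tcp_rot: [[0.951, -0.31, -0.0], [-0.31, -0.951, -0.0], [0.0, 0.0, -1.0]]
contact_force: [-0.6, -0.2, -1.9]
grip_width: 0.0401
finger_force: 60.0
```

Request:
move_arm:
  increments:
    - {"x": 0, "y": 0, "z": 0.15, "wx": 0, "wy": 0, "wz": 0}
    - {"x": 0, "y": 0, "z": 0.15, "wx": 0, "wy": 0, "wz": 0}
    - {"x": 0, "y": 0, "z": 0.15, "wx": 0, "wy": 0, "wz": 0}
    - {"x": 0, "y": 0, "z": 0.15, "wx": 0, "wy": 0, "wz": 0}
    - {"x": 0, "y": 0, "z": 0.1, "wx": 0, "wy": 0, "wz": 0}
    - {"x": 0, "y": 0, "z": 0.1, "wx": 0, "wy": 0, "wz": 0}
    - {"x": 0, "y": 0, "z": 0.1, "wx": 0, "wy": 0, "wz": 0}

```text
time_s: 15.7
tool_pos: [0.6012, 0.1946, 0.142]
tcp_rot: [[0.951, -0.31, 0.0], [-0.31, -0.951, -0.0], [0.0, 0.0, -1.0]]
contact_force: [-1.1, -0.4, -2.6]
grip_width: 0.0403
finger_force: 60.0
```

Request:
move_arm:
  increments:
    - {"x": 0, "y": 0, "z": 0.1, "wx": 0, "wy": 0, "wz": 0}
    - {"x": 0, "y": 0, "z": 0.1, "wx": 0, "wy": 0, "wz": 0}
    - {"x": 0, "y": 0, "z": 0.1, "wx": 0, "wy": 0, "wz": 0}
    - {"x": 0, "y": 0, "z": 0.1, "wx": 0, "wy": 0, "wz": 0}
    - {"x": 0, "y": 0, "z": 0.1, "wx": 0, "wy": 0, "wz": 0}
    - {"x": 0, "y": 0, "z": 0.1, "wx": 0, "wy": 0, "wz": 0}
    - {"x": 0, "y": 0, "z": 0.1, "wx": 0, "wy": 0, "wz": 0}

```text
time_s: 16.4
tool_pos: [0.6011, 0.1946, 0.135]
tcp_rot: [[0.951, -0.31, -0.0], [-0.31, -0.951, -0.0], [0.0, 0.0, -1.0]]
contact_force: [-0.8, 0.1, -2.0]
grip_width: 0.0406
finger_force: 60.0
```

Request:
move_arm:
  increments:
    - {"x": 0, "y": 0, "z": 0.1, "wx": 0, "wy": 0, "wz": 0}
    - {"x": 0, "y": 0, "z": 0.1, "wx": 0, "wy": 0, "wz": 0}
    - {"x": 0, "y": 0, "z": 0.1, "wx": 0, "wy": 0, "wz": 0}
    - {"x": 0, "y": 0, "z": 0.1, "wx": 0, "wy": 0, "wz": 0}
    - {"x": 0, "y": 0, "z": 0.1, "wx": 0, "wy": 0, "wz": 0}
    - {"x": 0, "y": 0, "z": 0.1, "wx": 0, "wy": 0, "wz": 0}
    - {"x": 0, "y": 0, "z": 0.1, "wx": 0, "wy": 0, "wz": 0}
    - {"x": 0, "y": 0, "z": 0.1, "wx": 0, "wy": 0, "wz": 0}
    - {"x": 0, "y": 0, "z": 0.1, "wx": 0, "wy": 0, "wz": 0}

```text
time_s: 17.3
tool_pos: [0.6012, 0.1946, 0.126]
tcp_rot: [[0.951, -0.31, 0.0], [-0.31, -0.951, -0.0], [0.0, 0.0, -1.0]]
contact_force: [-0.5, 0.1, -1.8]
grip_width: 0.0402
finger_force: 60.0
```

Request:
move_arm:
  increments:
    - {"x": 0, "y": 0, "z": 0.1, "wx": 0, "wy": 0, "wz": 0}
    - {"x": 0, "y": 0, "z": 0.1, "wx": 0, "wy": 0, "wz": 0}
    - {"x": 0, "y": 0, "z": 0.1, "wx": 0, "wy": 0, "wz": 0}
    - {"x": 0, "y": 0, "z": 0.1, "wx": 0, "wy": 0, "wz": 0}
    - {"x": 0, "y": 0, "z": 0, "wx": 0, "wy": 0, "wz": 0}

```text
time_s: 17.8
tool_pos: [0.6011, 0.1946, 0.122]
tcp_rot: [[0.951, -0.31, -0.0], [-0.31, -0.951, -0.0], [-0.0, 0.0, -1.0]]
contact_force: [0.3, -0.1, -1.9]
grip_width: 0.0403
finger_force: 60.0
```

Request:
move_arm:
  increments:
    - {"x": 0, "y": 0, "z": 0.05, "wx": 0, "wy": 0, "wz": 0}
    - {"x": 0, "y": 0, "z": 0.05, "wx": 0, "wy": 0, "wz": 0}
    - {"x": 0, "y": 0, "z": 0, "wx": 0, "wy": 0, "wz": 0}

```text
time_s: 18.1
tool_pos: [0.6014, 0.1946, 0.1215]
tcp_rot: [[0.951, -0.31, 0.001], [-0.31, -0.951, 0.0], [0.001, -0.0, -1.0]]
contact_force: [-0.2, 0.2, 1.6]
grip_width: 0.0405
finger_force: 60.0
```

Request:
move_arm:
  increments:
    - {"x": 0, "y": 0, "z": 0.05, "wx": 0, "wy": 0, "wz": 0}
    - {"x": 0, "y": 0, "z": 0.05, "wx": 0, "wy": 0, "wz": 0}
    - {"x": 0, "y": 0, "z": 0, "wx": 0, "wy": 0, "wz": 0}

```text
time_s: 18.4
tool_pos: [0.6019, 0.1947, 0.1213]
tcp_rot: [[0.951, -0.31, 0.002], [-0.31, -0.951, 0.0], [0.002, -0.001, -1.0]]
contact_force: [0.5, 0.4, 8.3]
grip_width: 0.0406
finger_force: 60.0
```

Same bottoming as the first row. I lift, back off and check.

Request:
move_arm:
  increments:
    - {"x": 0, "y": 0, "z": -1, "wx": 0, "wy": 0, "wz": 0}
    - {"x": 0, "y": 0, "z": -2, "wx": 0, "wy": 0, "wz": 0}
    - {"x": 0, "y": 0, "z": -3, "wx": 0, "wy": 0, "wz": 0}
    - {"x": 0, "y": 0, "z": -1.5, "wx": 0, "wy": 0, "wz": 0}
    - {"x": -2, "y": 0.8, "z": 0, "wx": 0, "wy": 0, "wz": 0}
    - {"x": -3, "y": 1.2, "z": 0, "wx": 0, "wy": 0, "wz": 0}
    - {"x": -3, "y": 1.2, "z": 0, "wx": 0, "wy": 0, "wz": 0}
    - {"x": -2, "y": 0.8, "z": 0, "wx": 0, "wy": 0, "wz": 0}
    - {"x": 0, "y": 0, "z": 0, "wx": 0, "wy": 0, "wz": 0}
    - {"x": 0, "y": 0, "z": 0, "wx": 0, "wy": 0, "wz": 0}

```text
time_s: 19.4
tool_pos: [0.494, 0.1877, 0.1957]
tcp_rot: [[0.951, -0.31, 0.001], [-0.31, -0.951, 0.0], [0.001, -0.0, -1.0]]
contact_force: [0.5, -0.2, -1.6]
grip_width: 0.04
finger_force: 60.0
```

```bash
python3 t.py; python3 v.py
```

```text
19.45 [0.4943 0.1877 0.1955] [ 0.50728089 -0.95387355 -2.11680267]
foot top 5259 [ 0.0137 -0.0001  0.0553] ((0.23195648193359375, 0.140960693359375), (63.528141021728516, 64.21932983398438), 0.4597346782684326)
slopes [ 0.01340609 -0.00817949  0.05638713] 4292
stem front slope [0.005359  0.0141091]
row -35
-20 [(-64, 37), (-58, 42), (-52, 43), (-46, 43), (-40, 43), (-34, 42), (-28, 39), (-22, 33), (-16, 39), (-10, 42), (-4, 43), (2, 43), (8, 43), (14, 41), (20, 37), (26, 35), (32, 41), (38, 43), (44, 43), (50, 43), (56, 42), (62, 40), (68, 35)]
0 [(-64, 33), (-58, 39), (-52, 41), (-46, 42), (-40, 42), (-34, 41), (-28, 38), (-22, 32), (-16, 37), (-10, 41), (-4, 42), (2, 42), (8, 41), (14, 40), (20, 34), (26, 35), (32, 40), (38, 41), (44, 42), (50, 42), (56, 40), (62, 36)]
20 [(-64, 31), (-58, 36), (-52, 40), (-46, 40), (-40, 41), (-34, 40), (-28, 38), (-22, 31), (-16, 35), (-10, 39), (-4, 40), (2, 40), (8, 40), (14, 37), (20, 31), (26, 35), (32, 39), (38, 40), (44, 41), (50, 40), (56, 37), (62, 33)]
row 35
-20 [(-64, 36), (-58, 41), (-52, 43), (-46, 43), (-40, 43), (-34, 42), (-28, 40), (-22, 33), (-16, 38), (-10, 42), (-4, 43), (2, 43), (8, 43), (14, 42), (20, 38), (26, 33), (32, 40), (38, 42), (44, 43), (50, 43), (56, 43), (62, 41), (68, 36)]
0 [(-64, 33), (-58, 38), (-52, 41), (-46, 42), (-40, 42), (-34, 41), (-28, 40), (-22, 34), (-16, 35), (-10, 40), (-4, 41), (2, 42), (8, 41), (14, 41), (20, 37), (26, 33), (32, 39), (38, 41), (44, 42), (50, 42), (56, 41), (62, 38), (68, 33)]
20 [(-58, 34), (-52, 39), (-46, 40), (-40, 41), (-34, 40), (-28, 39), (-22, 33), (-16, 31), (-10, 37), (-4, 40), (2, 40), (8, 40), (14, 39), (20, 35), (26, 32), (32, 38), (38, 40), (44, 41), (50, 40), (56, 39), (62, 35)]
```

All six heels of the block tray read flat. I carry the tamper back to its original spot.

Request:
move_arm:
  increments:
    - {"x": 0, "y": 0, "z": 0, "wx": 0, "wy": 0, "wz": -0.09}
    - {"x": 0, "y": 0, "z": 0, "wx": 0, "wy": 0, "wz": -0.09}
    - {"x": 0, "y": 0, "z": 0, "wx": 0, "wy": 0, "wz": -0.09}
    - {"x": 0, "y": 0, "z": 0, "wx": 0, "wy": 0, "wz": -0.085}
    - {"x": -0.4, "y": 2, "z": 0, "wx": 0, "wy": 0, "wz": 0}
    - {"x": -0.4, "y": 3.5, "z": 0, "wx": 0, "wy": 0, "wz": 0}
    - {"x": -0.5, "y": 4.5, "z": 0, "wx": 0, "wy": 0, "wz": 0}
    - {"x": -0.5, "y": 4.5, "z": 0, "wx": 0, "wy": 0, "wz": 0}
    - {"x": -0.5, "y": 4.5, "z": 0, "wx": 0, "wy": 0, "wz": 0}
    - {"x": -0.5, "y": 4.5, "z": 0, "wx": 0, "wy": 0, "wz": 0}
    - {"x": -0.5, "y": 4.5, "z": 0, "wx": 0, "wy": 0, "wz": 0}
    - {"x": -0.5, "y": 4.5, "z": 0, "wx": 0, "wy": 0, "wz": 0}
    - {"x": -0.5, "y": 4.5, "z": 0, "wx": 0, "wy": 0, "wz": 0}
    - {"x": -0.5, "y": 4.5, "z": 0, "wx": 0, "wy": 0, "wz": 0}
    - {"x": -0.5, "y": 4.5, "z": 0, "wx": 0, "wy": 0, "wz": 0}
    - {"x": -0.5, "y": 4.5, "z": 0, "wx": 0, "wy": 0, "wz": 0}
    - {"x": -0.4, "y": 4, "z": 0, "wx": 0, "wy": 0, "wz": 0}
    - {"x": -0.4, "y": 3, "z": 0, "wx": 0, "wy": 0, "wz": 0}
    - {"x": 0, "y": 0, "z": 0, "wx": 0, "wy": 0, "wz": 0}
    - {"x": 0, "y": 0, "z": 0, "wx": 0, "wy": 0, "wz": 0}

```text
time_s: 21.5
tool_pos: [0.4504, -0.3902, 0.1944]
tcp_rot: [[0.999, 0.038, -0.001], [0.038, -0.999, 0.001], [-0.001, -0.001, -1.0]]
contact_force: [1.1, 0.7, -2.1]
grip_width: 0.0403
finger_force: 60.0
```

Request:
move_arm:
  increments:
    - {"x": 0, "y": 0, "z": 2, "wx": 0, "wy": 0, "wz": 0}
    - {"x": 0, "y": 0, "z": 3, "wx": 0, "wy": 0, "wz": 0}
    - {"x": 0, "y": 0, "z": 3, "wx": 0, "wy": 0, "wz": 0}
    - {"x": 0, "y": 0, "z": 2, "wx": 0, "wy": 0, "wz": 0}
    - {"x": 0, "y": 0, "z": 1, "wx": 0, "wy": 0, "wz": 0}
    - {"x": 0, "y": 0, "z": 0.4, "wx": 0, "wy": 0, "wz": 0}
    - {"x": 0, "y": 0, "z": 0, "wx": 0, "wy": 0, "wz": 0}
    - {"x": 0, "y": 0, "z": 0, "wx": 0, "wy": 0, "wz": 0}

```text
time_s: 22.3
tool_pos: [0.4511, -0.3898, 0.0821]
tcp_rot: [[0.999, 0.04, 0.001], [0.04, -0.999, -0.001], [0.001, 0.001, -1.0]]
contact_force: [-0.1, -0.2, -2.8]
grip_width: 0.0401
finger_force: 60.0
```

Contact is expected near TCP z 0.0767, so the last part goes down slowly.

Request:
move_arm:
  increments:
    - {"x": 0, "y": 0, "z": 0.2, "wx": 0, "wy": 0, "wz": 0}
    - {"x": 0, "y": 0, "z": 0.15, "wx": 0, "wy": 0, "wz": 0}
    - {"x": 0, "y": 0, "z": 0.1, "wx": 0, "wy": 0, "wz": 0}
    - {"x": 0, "y": 0, "z": 0.05, "wx": 0, "wy": 0, "wz": 0}
    - {"x": 0, "y": 0, "z": 0, "wx": 0, "wy": 0, "wz": 0}

```text
time_s: 22.8
tool_pos: [0.4507, -0.3899, 0.0766]
tcp_rot: [[0.999, 0.04, 0.001], [0.04, -0.999, -0.001], [0.001, 0.001, -1.0]]
contact_force: [-0.5, -0.6, 4.6]
grip_width: 0.0403
finger_force: 60.0
```

Request:
move_arm:
  increments:
    - {"x": 0, "y": 0, "z": 0.05, "wx": 0, "wy": 0, "wz": 0}
    - {"x": 0, "y": 0, "z": 0.05, "wx": 0, "wy": 0, "wz": 0}
    - {"x": 0, "y": 0, "z": 0, "wx": 0, "wy": 0, "wz": 0}

```text
time_s: 23.1
tool_pos: [0.4509, -0.3903, 0.0765]
tcp_rot: [[0.999, 0.04, 0.001], [0.04, -0.999, -0.002], [0.001, 0.002, -1.0]]
contact_force: [-3.4, 0.1, 12.9]
grip_width: 0.0402
finger_force: 60.0
```

Standing on the bench. I ease off the load, open, then withdraw straight up.

Request:
move_arm:
  increments:
    - {"x": 0, "y": 0, "z": -0.1, "wx": 0, "wy": 0, "wz": 0}
    - {"x": 0, "y": 0, "z": 0, "wx": 0, "wy": 0, "wz": 0}

```text
time_s: 23.3
tool_pos: [0.4508, -0.3899, 0.0766]
tcp_rot: [[0.999, 0.04, 0.001], [0.04, -0.999, -0.001], [0.001, 0.001, -1.0]]
contact_force: [-0.2, -0.9, 5.9]
grip_width: 0.0404
finger_force: 60.0
```

Request:
move_arm:
  increments:
    - {"x": 0, "y": 0, "z": 0, "wx": 0, "wy": 0, "wz": 0}
    - {"x": 0, "y": 0, "z": 0, "wx": 0, "wy": 0, "wz": 0}
    - {"x": 0, "y": 0, "z": 0, "wx": 0, "wy": 0, "wz": 0}
    - {"x": 0, "y": 0, "z": 0, "wx": 0, "wy": 0, "wz": 0}
    - {"x": 0, "y": 0, "z": 0, "wx": 0, "wy": 0, "wz": 0}
    - {"x": 0, "y": 0, "z": 0, "wx": 0, "wy": 0, "wz": 0}
    - {"x": 0, "y": 0, "z": 0, "wx": 0, "wy": 0, "wz": 0}
    - {"x": 0, "y": 0, "z": 0, "wx": 0, "wy": 0, "wz": 0}
  hand: 0

```text
time_s: 24.1
tool_pos: [0.4506, -0.3896, 0.0761]
tcp_rot: [[0.999, 0.04, 0.0], [0.04, -0.999, -0.0], [0.0, 0.0, -1.0]]
contact_force: [-0.4, 1.2, 0.3]
grip_width: 0.0941
finger_force: 0.0
```

Request:
move_arm:
  increments:
    - {"x": 0, "y": 0, "z": -1, "wx": 0, "wy": 0, "wz": 0}
    - {"x": 0, "y": 0, "z": -3, "wx": 0, "wy": 0, "wz": 0}
    - {"x": 0, "y": 0, "z": -4, "wx": 0, "wy": 0, "wz": 0}
    - {"x": 0, "y": 0, "z": -4, "wx": 0, "wy": 0, "wz": 0}
    - {"x": 0, "y": 0, "z": -4, "wx": 0, "wy": 0, "wz": 0}
    - {"x": 0, "y": 0, "z": -3, "wx": 0, "wy": 0, "wz": 0}
    - {"x": 0, "y": 0, "z": 0, "wx": 0, "wy": 0, "wz": 0}
    - {"x": 0, "y": 0, "z": 0, "wx": 0, "wy": 0, "wz": 0}

```text
time_s: 24.9
tool_pos: [0.4505, -0.3895, 0.2669]
tcp_rot: [[0.999, 0.04, 0.001], [0.04, -0.999, -0.001], [0.001, 0.001, -1.0]]
contact_force: [0.9, 0.3, -0.9]
grip_width: 0.0952
finger_force: 0.0
```

```bash
python3 m.py
```

```text
24.9 [ 0.45046588 -0.38947622  0.26692139] [[0.999, 0.04, 0.001], [0.04, -0.999, -0.001], [0.001, 0.001, -1.0]]
1435
0.020160270438630182 ((451.27947998046875, -389.9986267089844), (61.67744827270508, 64.13130950927734), 2.47857666015625)
237
0.08376758248696732 ((464.0071716308594, -389.4035339355469), (4.292712211608887, 29.8236026763916), 1.8451982736587524)
1620
0.1355856745844858 ((451.0961608886719, -389.9163513183594), (40.82239532470703, 40.122222900390625), 56.74930953979492)
```

```bash
python3 - <<'E'
from h import *
C=cam('scene'); cv2.imwrite('pics/s9.png',cv2.resize(C[0]['frame'][150:310,90:370],(784,448)))
E
```

```text
(no output)
```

View pics/s9.png

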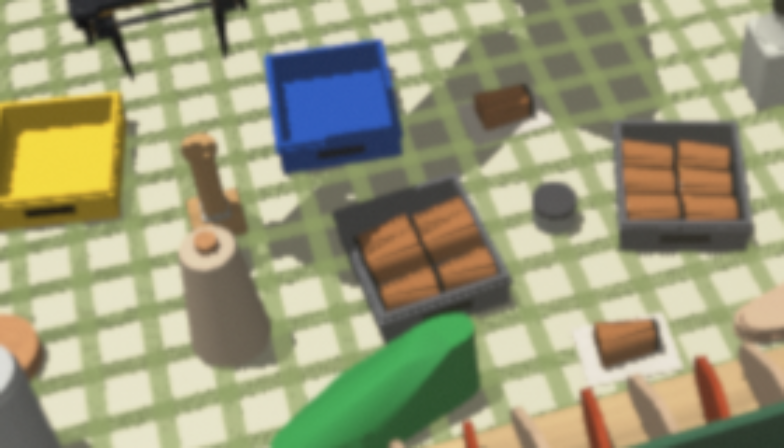

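The tamper stands upright at (212,190) with the gripper clear. The block tray at (680,185) has six flat heels, and the slim tray and tin look untouched.

```bash
python3 -c "
from cell import ticket
print(ticket.close_job())"
```

```text
the job is handed in; nothing more can be done
None
```

The job is handed in: all six heels in the block tray measured flat, and the tamper stands upright and released at its original spot. The other tray's heels and the tin looked unmoved in the last picture.

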